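# Clip a turned rod into the polishing jig

## Task

Take the dark wooden rod from its notched rest and clip it into the holding jig for polishing: push it down past the sprung jaws of both steel clips until it sits fully home in both, roughly centred, with both jaws snapped shut over it. Let go of it, and leave the other things on the bench where they are.

Things in the scene. Friction and masses are not known exactly. Their poses are not given: they have to be found in the camera images.
- rod_center (a point): Centre of the loose dark wooden rod: round, 16 mm in diameter, 240 mm long, about 45 g, a thin brass band at each end (both ends alike). The rod's axis is this point's own y axis; roll about it means nothing. At the start it lies in the rest, its axis 36 mm above the bench.
- rest: Low fixed wooden rest that holds the rod at the start: board 60 x 170 x 8 mm (x, y, height), with two notched blocks 50 mm wide (x), 18 mm thick (y) and 48 mm high, at y = -70 and +70 mm; between them the rod is free above the board. Origin: centre of the underside, on the bench; the rod lies along its y axis.
- jig: Holding jig, fixed to the bench: wooden base 90 x 230 x 20 mm (x, y, height) with two steel fork clips, 24 mm wide along y, at y = -75 and +75 mm; 120 mm free between them. Origin: centre of the base's underside, z up. Each clip has a saddle (top 40 mm above the bench), a fixed prong on its +x side and a sprung jaw hinged low on its -x side.
- jig_mouth (a point): Where the centre of a rod laid in the clips' open mouths, not yet pushed, rests: midway between the clips, 73 mm above the bench. Axes as the jig's. In each mouth the prong is upright and the jaw slopes; both flare at the top to 30 mm apart (rims 84 mm above the bench at the jaw, 89 mm at the prong), narrowing to a neck of 10 mm, 60 mm above the bench.
- jig_seat (a point): Where the rod's centre is when seated: midway between the clips, 48 mm above the bench (rod's top then 56 mm). Axes: the jig's; the rod lies along y. Pushing it down takes roughly 3 to 5 N per clip. Push between the clips (outside them the rod tips up; a gripper does not fit down inside a clip): midway works on both, nearer a clip mostly on that one.
- jaw_a (a joint): Sprung jaw of the clip at the jig's y = -75 mm, rad: 0 shut, grows as it swings out towards -x (up to 0.6) while the rod passes; it snaps back by itself.
- jaw_b (a joint): The same for the clip at y = +75 mm.
- jar: Bystander: small closed jar, 60 mm across, 75 mm high, standing. Origin: centre of its underside.
- mug: Bystander: white mug, 76 mm across, 85 mm high, standing. Origin: centre of its underside.
- screwdriver: Bystander: screwdriver lying on the bench. Origin: under its middle.

How it is judged (in metres and radians):
At the end, for the whole second after the job is handed in: The rod lies at rest in both clips: its centre within 5 mm across, 25 mm along and 4 mm in height of the seated place, its axis within 0.05 rad of the jig's, both jaws shut (below 0.06 rad) (x of rod_center in the frame of jig_seat between -0.005 and 0.005 m and y of rod_center in the frame of jig_seat between -0.025 and 0.025 m and z of rod_center in the frame of jig_seat between -0.004 and 0.004 m and angle between the y axis of rod_center and the y axis of jig_seat, either way round below 0.05 rad and value of joint each of jaw_a, jaw_b below 0.06 rad); the robot touches nothing.
It fails at once if a bystander is moved by more than 30 mm (distance of any of jar, mug, screwdriver from where it was at the start of the episode above 0.03 m).
It also fails if it takes over 54 s, if anything falls off the work surface, if the arm or the gripper's body presses on something with over 40 N, if the wrist force passes 120 N, or if a joint passes its speed limit or range.

## Robot

A 6-joint arm with a two-finger parallel gripper is mounted at the origin on the work surface. World frame = base frame: x ahead of the robot, y to its left, z up, the work surface at z = 0. Lengths are in m, angles in degrees, forces in N, time in s.
With the tool pointing down it reaches from about 0.25 to 0.725 m from the base axis. Payload 9.7 kg.
Tool frame: the origin (TCP) lies at the very end of the fingers, on their centre line; the grasp point (between the pads) lies 19 mm behind it (bot.grip_point_offset is the z of the grasp point in the tool frame, in m); z points along the fingers, x is the direction in which the jaws open and shut, and the axes are right-handed (so a half turn about z gives the same grasp; the last joint's range is limited). The gripper opens to 85 mm and grips with 20 to 120 N. Pads are 22 mm wide; open, the fingers measure 114 mm over their backs; the gripper's body (76 mm by 85 mm) begins 54 mm behind the grasp point. The pads swing forward as they close: fully open they stand 13 mm farther back than shut.
Start: joints at [-70.474, 4.979, 10.078, 95.1, 0, 90], TCP at [0.184, -0.518, 0.231] pointing down, gripper open.
Joint ranges: [-179.16, 179.16], [-48.56, 103.87], [-65.8, 70.77], [-126.05, 130.52], [-82.76, 87.17], [-180, 180]. Speed limits (degrees/s): [127.2, 127.2, 147.25, 180, 180, 180].

## Interface

Orientations are given as [roll, pitch, yaw] about the fixed x, y, z axes, in that order (R = Rz(yaw) Ry(pitch) Rx(roll)).
In Python, from workcell import get_obs, viewer, job_done, bot gives the robot as it stands.
- The arm moves only by the shell command python3 -m handwheel 'ROWS' [FORCE]. ROWS is JSON, a list of rows, each a list of 5 numbers: the closure, from 0 (fully open) to 1 (shut), then the shift along the world's x, y, z in m, then the turn about the world's z in degrees. A call has 1 to 5 rows; each row is the pose to reach, as a shift and turn from the pose measured when the call began; what a row does not reach only later rows make up. A row lasts 1/10 s, in which the tool goes at most 50 mm and 8.59 degrees, less where a joint would pass 70% of its speed; a pose out of reach is approached as far as the arm can. A call with a gripper value outside its range is refused whole. The fingers move at their own pace and stop on an object; FORCE is the grip in N (left out, the last holds). Time passes only in rows, so rows that repeat a pose let the fingers close. It gives the time, the measured TCP pose, the force and the opening at its end, in the units of the state.
- get_obs(): the state, without advancing time (a new reading comes with each control period).
- viewer.camera(name): name is "side" or "top"; returns a dict with "color" (384x512x3 uint8, blue, green, red), "K" (3x3 intrinsics, pixels), "origin" and "orientation" of the camera in the world. Camera axes: x right, y down, z forward; pixel columns grow to the right and rows downward; lengths in m; the calibration is good to about 2 mm. A picture is of the moment at which its call begins. There is no depth.
- job_done(): hands the job in, once; it reports no verdict.
The state is a dict: "time": time; "q": joint angles; "qd": joint speeds; "joint_efforts": joint torques, N m; "ee_pos": TCP position; "tcp_rot": TCP orientation; "wrist_force": force on the tool from outside, world axes, zero at the start; "torque": the same for the moment, N m; "opening": finger opening in m.
Only numpy, scipy, OpenCV 4.12 (cv2) and the standard library are available. Lean on these libraries where they do the work, as an engineer would, in place of code of your own. Each camera call takes 0.05 s, during which the arm holds its last target.

## Working session

There is one attempt and no reset: what is moved stays moved. The work goes in short steps, Python scripts to look and compute and a shell command to move; the robot and the scene stay as the last step left them, time stands still between calls to the robot, and variables do not carry over. Pictures are saved under pics/ and viewed, and the job is handed in when it is done.

```bash
mkdir -p pics; ls; python3 - <<'E'
from workcell import get_obs, viewer, bot
import cv2
print(get_obs()); print(bot.grip_point_offset)
for n in("side","top"):
    c=viewer.camera(n); cv2.imwrite(f"pics/{n}0.png",c["color"]); print(n,c["K"],c["origin"],c["orientation"])
E
```

```text
pics
{'time': 0.0, 'q': array([-7.04752927e+01,  5.00932403e+00,  1.00344113e+01,  9.51012199e+01,
        3.94702762e-04,  9.00012790e+01]), 'qd': array([0.06059155, 0.0212844 , 0.06769127, 0.00573388, 0.0177209 ,
       0.01081366]), 'joint_efforts': array([ 7.10315926e-04, -5.20387459e+01,  4.64808583e+01,  1.61793520e-02,
        1.38636501e-04,  9.31706381e-06]), 'ee_pos': array([ 0.18373752, -0.51814268,  0.23059975]), 'tcp_rot': array([-1.79999607e+02,  7.61326670e-02, -7.04765717e+01]), 'wrist_force': array([-0.28915833, -0.56083706,  0.72714858]), 'torque': array([-0.02105609, -0.03545327, -0.0087499 ]), 'opening': 0.08488697833917704}
-0.0187
side [[463.85671233   0.         258.26722023]
 [  0.         463.85671233 192.43922428]
 [  0.           0.           1.        ]] [0.11277674 0.64173024 1.10338009] [-141.53135039    0.94461706 -141.24019012]
top [[454.60061466   0.         257.0710073 ]
 [  0.         454.60061466 192.71972826]
 [  0.           0.           1.        ]] [0.38644575 0.00771626 1.54411669] [-170.96175159   -0.34800285  -89.25125604]
```

View pics/side0.png

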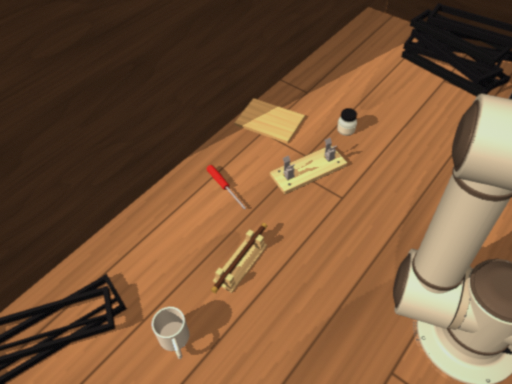

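View pics/top0.png

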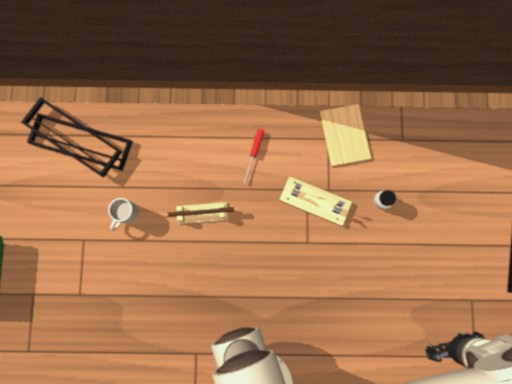

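Both views show the rod in its rest (top ~(202,212)), the jig (top ~(316,201)), mug (122,210), jar (385,200) and screwdriver (255,155). I'll enlarge the rod and jig.

```bash
python3 - <<'E'
import cv2,numpy as np
t=cv2.imread("pics/top0.png");s=cv2.imread("pics/side0.png")
R=lambda i,x,y,w,h,f:cv2.resize(i[y:y+h,x:x+w],None,fx=f,fy=f,interpolation=cv2.INTER_CUBIC)
cv2.imwrite("pics/c1.png",np.vstack([R(t,270,165,100,70,8)[:300*2][:560]]))
cv2.imwrite("pics/c2.png",R(s,260,130,100,70,8))
cv2.imwrite("pics/c3.png",R(t,155,190,90,40,8))
E
```

```text
(no output)
```

View pics/c1.png

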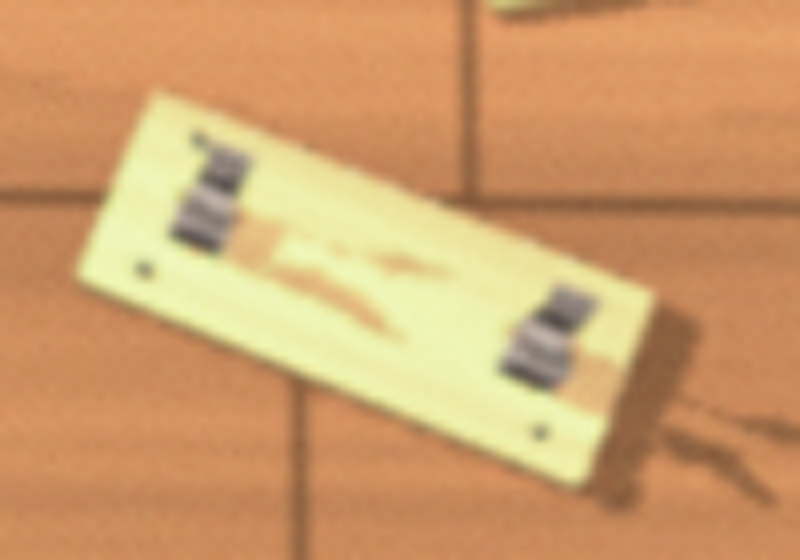

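View pics/c2.png

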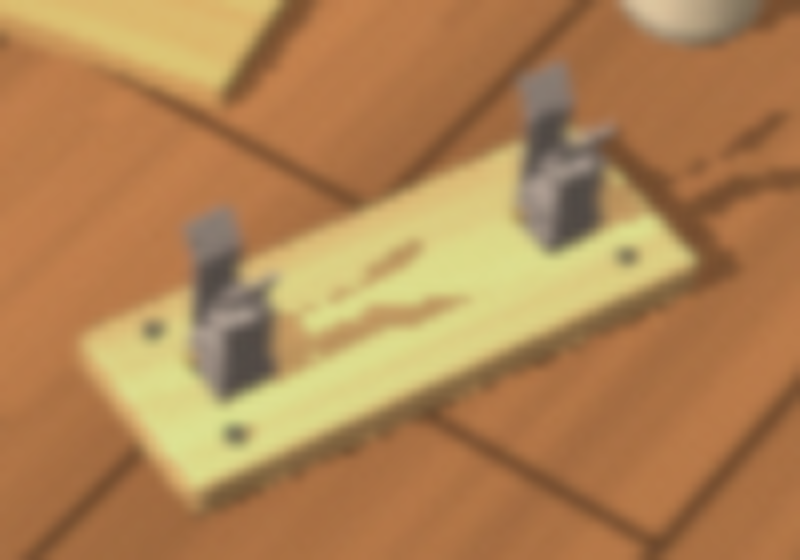

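View pics/c3.png

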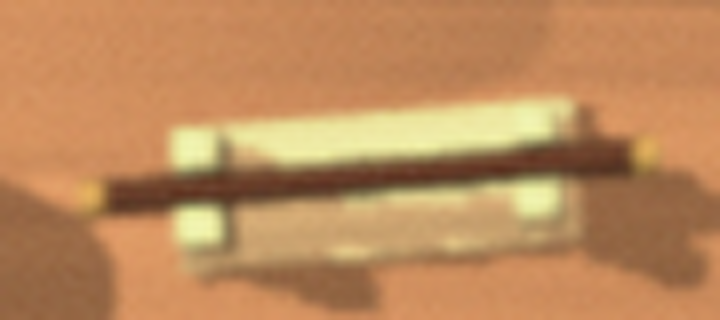

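```bash
cat > h.py <<'E'
import cv2,numpy as np
from scipy.spatial.transform import Rotation as Ro
from workcell import viewer,get_obs
def cast(c,px,z):
    px=np.atleast_2d(np.float64(px)); d=np.c_[px,np.ones(len(px))]@np.linalg.inv(c["K"]).T
    d=d@Ro.from_euler('xyz',c["orientation"],degrees=True).as_matrix().T
    o=np.array(c["origin"]); return o+d*((z-o[2])/d[:,2])[:,None]
def proj(c,P):
    p=(np.atleast_2d(P)-c["origin"])@Ro.from_euler('xyz',c["orientation"],degrees=True).as_matrix()@c["K"].T
    return p[:,:2]/p[:,2:]
E
python3 - <<'E'
from h import *
box={'top':((275,170,360,232),(160,198,245,228)),'side':((262,140,355,198),(205,220,275,298))}
for n in('top','side'):
    c=viewer.camera(n); hsv=cv2.cvtColor(c["color"],cv2.COLOR_BGR2HSV)
    b,g,r=[c["color"][...,i].astype(int) for i in range(3)]
    x0,y0,x1,y1=box[n][0]
    m=((g>0.86*r)&(g-b>25)).astype(np.uint8); mm=np.zeros_like(m); mm[y0:y1,x0:x1]=m[y0:y1,x0:x1]
    mm=cv2.morphologyEx(mm,cv2.MORPH_CLOSE,np.ones((5,5)))
    k=max(cv2.findContours(mm,0,1)[0],key=cv2.contourArea)
    h=cv2.convexHull(k)[:,0]
    W=cast(c,h,0.02)[:,:2].astype(np.float32)
    print(n,'jig rect',cv2.minAreaRect(W), cv2.contourArea(k))
    x0,y0,x1,y1=box[n][1]
    m=((r<130)&(r-b>18)&(r>1.55*g)).astype(np.uint8); mm=np.zeros_like(m); mm[y0:y1,x0:x1]=m[y0:y1,x0:x1]
    vis=c["color"].copy(); vis[mm>0]=(255,0,0); vis[cv2.Canny(mm*0,1,2)>0]=0
    cv2.drawContours(vis,[k],-1,(0,0,255),1)
    cv2.imwrite(f"pics/m_{n}.png",cv2.resize(vis[130:310,150:370],None,fx=3.5,fy=3.3,interpolation=0))
    k=max(cv2.findContours(mm,0,1)[0],key=cv2.contourArea)[:,0]
    W=cast(c,k,0.036)[:,:2].astype(np.float32); print('rod rect',cv2.minAreaRect(W), len(k))
E
```

```text
top jig rect ((0.6050469279289246, -0.19541192054748535), (0.2318217009305954, 0.08983156085014343), 68.22560119628906) 1578.0
rod rect ((0.5601813197135925, 0.18923959136009216), (0.011003675870597363, 0.21049006283283234), 4.83211088180542) 130
side jig rect ((0.6070144176483154, -0.19289200007915497), (0.23117277026176453, 0.08783844858407974), 68.21451568603516) 1113.5
rod rect ((0.5612383484840393, 0.18630409240722656), (0.018435971811413765, 0.21588274836540222), 4.9583821296691895) 135
```

```bash
python3 -c "
import cv2,numpy as np
a=cv2.imread('pics/m_top.png');b=cv2.imread('pics/m_side.png')
cv2.imwrite('pics/mm.png',cv2.resize(np.vstack([a,b]),(600,600)))"
```

```text
(no output)
```

View pics/mm.png

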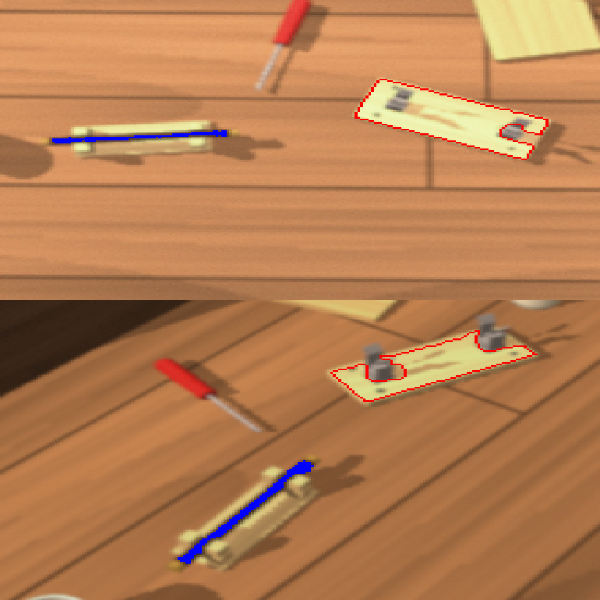

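```bash
python3 -m handwheel '[[0,0.02,0.04,0,7],[0,0.04,0.08,0,14],[0,0.06,0.12,0,21],[0,0.08,0.16,0,28],[0,0.1,0.2,0,35]]' 60
```

```text
time: 0.7
ee_pos: [0.2841, -0.3166, 0.2307]
tcp_rot: [-180.0, 0.0, -35.2]
wrist_force: [0.2, -0.5, 0.2]
opening: 0.0851
```

```bash
python3 -m handwheel '[[0,0.022,0.04,0,7],[0,0.044,0.08,0,14],[0,0.066,0.12,0,21],[0,0.088,0.16,0,28],[0,0.11,0.2,0,35]]'; python3 -m handwheel '[[0,0.022,0.04,-0.01,1],[0,0.044,0.08,-0.02,2],[0,0.066,0.12,-0.03,3],[0,0.088,0.16,-0.04,4],[0,0.11,0.2,-0.05,5]]'; python3 -m handwheel '[[0,0.02,0.04,-0.01,0],[0,0.04,0.08,-0.02,0],[0,0.056,0.106,-0.03,0],[0,0.056,0.106,-0.04,0],[0,0.056,0.106,-0.04,0]]'
python3 - <<'E'
from h import *
print(get_obs()['ee_pos'],get_obs()['tcp_rot'])
for n in('top','side'):
    c=viewer.camera(n);i=c["color"]
    x0,y0=(155,150) if n=='top' else (170,190)
    cv2.imwrite(f"pics/g1{n}.png",cv2.resize(i[y0:y0+110,x0:x0+130],None,fx=5,fy=5,interpolation=2))
E
```

```text
time: 1.2
ee_pos: [0.3945, -0.1148, 0.2309]
tcp_rot: [180.0, 0.0, 0.1]
wrist_force: [1.3, -1.3, 0.2]
opening: 0.0853
time: 1.7
ee_pos: [0.505, 0.0872, 0.1804]
tcp_rot: [180.0, -0.0, 5.1]
wrist_force: [0.9, -0.5, 0.8]
opening: 0.0853
time: 2.2
ee_pos: [0.5602, 0.1934, 0.1382]
tcp_rot: [179.9, 0.2, 5.2]
wrist_force: [-0.4, 0.1, 0.2]
opening: 0.0853
[0.56016382 0.19336367 0.13816884] [179.9260916    0.19862868   5.19632817]
```

```bash
python3 - <<'E'
from h import *
c=viewer.camera('top')
p=cast(c,[[165,214.3],[237.1,209.1]],0.036);print(p,p.mean(0),np.linalg.norm(p[0]-p[1]))
E
```

```text
[[0.54938296 0.30730679 0.036     ]
 [0.57012818 0.06764966 0.036     ]] [0.55975557 0.18747823 0.036     ] 0.24055332617421737
```

View pics/g1top.png

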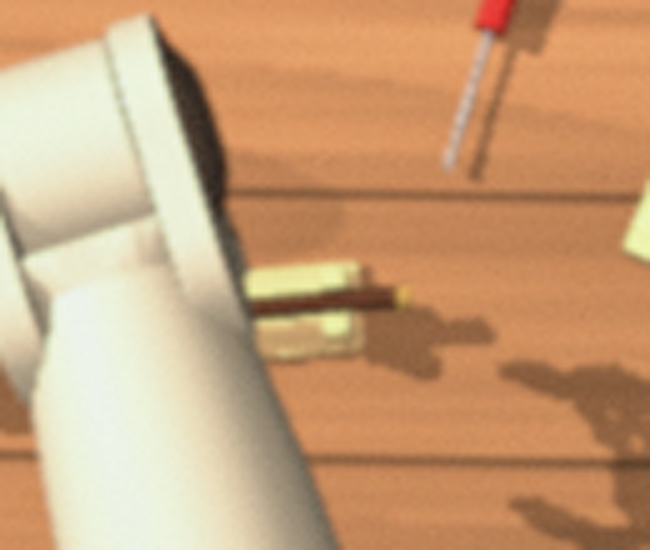

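View pics/g1side.png

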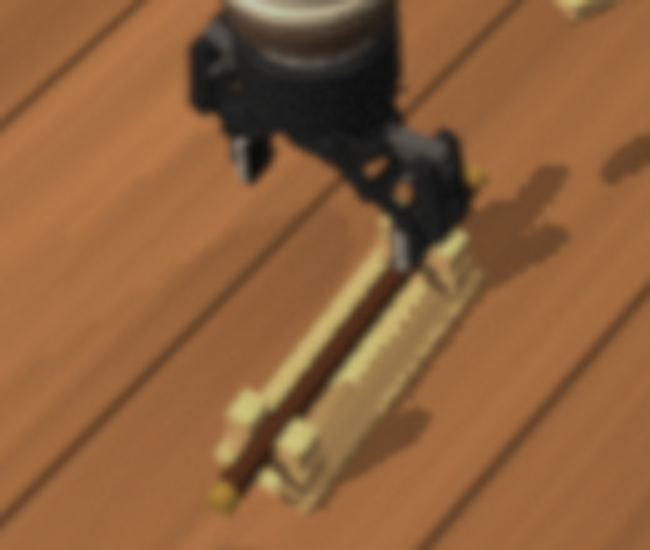

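The side view shows the open fingers straddling the rod, near its middle; go down.

```bash
python3 -m handwheel '[[0,0,-0.006,-0.03,0],[0,0,-0.006,-0.06,0],[0,0,-0.006,-0.09,0],[0,0,-0.006,-0.11,0],[0,0,-0.006,-0.12,0]]'; python3 -m handwheel '[[1,0,0,0,0],[1,0,0,0,0],[1,0,0,0,0],[1,0,0,0,0],[1,0,0,0,0]]' 60;  python3 -m handwheel '[[1,0,0,0,0],[1,0,0,0,0],[1,0,0,0,0],[1,0,0,0,0],[1,0,0,0,0]]' 60
```

```text
time: 2.85
ee_pos: [0.5602, 0.1853, 0.0202]
tcp_rot: [180.0, 0.0, 5.0]
wrist_force: [0.2, -0.3, 0.4]
opening: 0.0852
time: 3.35
ee_pos: [0.5601, 0.1853, 0.0211]
tcp_rot: [180.0, 0.0, 5.0]
wrist_force: [0.4, -0.6, 9.3]
opening: 0.014
time: 3.85
ee_pos: [0.56, 0.1854, 0.0213]
tcp_rot: [180.0, 0.0, 5.0]
wrist_force: [-4.1, 0.2, 3.0]
opening: 0.0144
```

```bash
python3 -m handwheel '[[1,0,0,0.02,0],[1,0,0,0.05,0],[1,0,0,0.09,0],[1,0,0,0.13,0],[1,0,0,0.13,0]]'
python3 - <<'E'
from h import *
print(get_obs()['ee_pos'],get_obs()['tcp_rot'])
for n in('top','side'):
    c=viewer.camera(n);i=c["color"]
    x0,y0=(145,150) if n=='top' else (160,170)
    cv2.imwrite(f"pics/g2{n}.png",cv2.resize(i[y0:y0+110,x0:x0+130],None,fx=5,fy=5,interpolation=2))
E
```

```text
time: 4.35
ee_pos: [0.5624, 0.1861, 0.1573]
tcp_rot: [-179.9, -0.5, 5.0]
wrist_force: [1.6, -0.8, 0.6]
opening: 0.0143
[0.56240685 0.18612649 0.15734591] [-179.89355974   -0.48659802    5.01071985]
```

View pics/g2top.png

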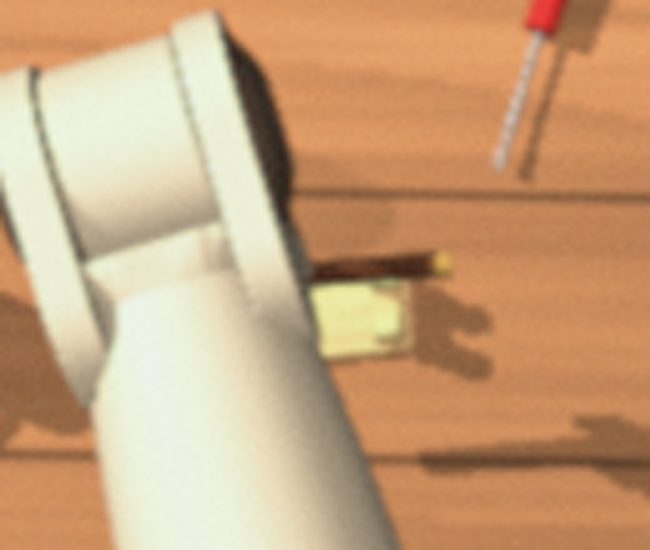

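View pics/g2side.png

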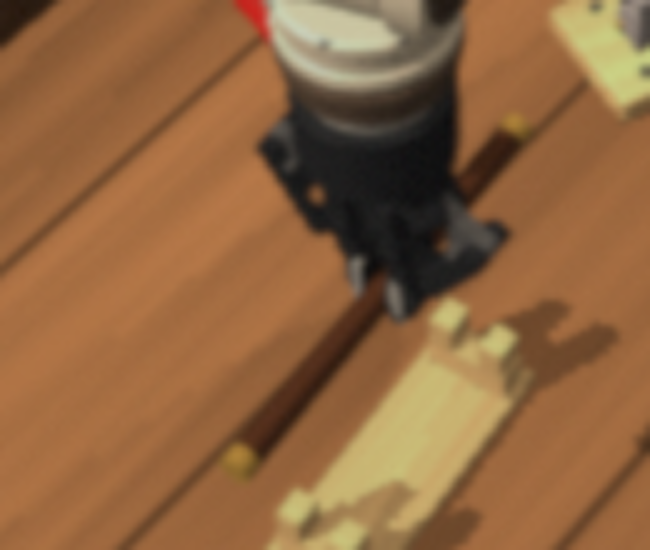

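```bash
cat >> h.py <<'E'
def tri(ct,pt,cs,ps):
    A=[];b=[]
    for c,p in((ct,pt),(cs,ps)):
        o=np.array(c["origin"]);d=cast(c,p,0)[0]-o;d/=np.linalg.norm(d);M=np.eye(3)-np.outer(d,d);A.append(M);b.append(M@o)
    x,r,_,_=np.linalg.lstsq(np.vstack(A),np.hstack(b),rcond=None);return x,r
def bands(c,box):
    x0,y0,x1,y1=box;hs=cv2.cvtColor(c["color"],cv2.COLOR_BGR2HSV)[y0:y1,x0:x1]
    return hs
E
python3 - <<'E'
from h import *
ct=viewer.camera('top');cs=viewer.camera('side')
e,r=tri(ct,[233.6,202.6],cs,[263,195]);print('R end',e,r)
for z in(.16,.165,.17,.175,.18,.185,.19): 
    p=cast(cs,[208,262],z)[0];print(z,p,np.linalg.norm(p-e))
print(get_obs()['ee_pos'],get_obs()['tcp_rot'])
E
```

```text
R end [0.57334051 0.07329743 0.17202723] [6.86325815e-11]
0.16 [0.55700082 0.30006917 0.16      ] 0.2276775345593745
0.165 [0.55464639 0.30188    0.165     ] 0.2294533578279643
0.17 [0.55229196 0.30369084 0.17      ] 0.2313617773093713
0.175 [0.54993753 0.30550167 0.175     ] 0.23339954045949846
0.18 [0.54758311 0.30731251 0.18      ] 0.2355632906023125
0.185 [0.54522868 0.30912334 0.185     ] 0.23784958940011797
0.19 [0.54287425 0.31093418 0.19      ] 0.2402549383091854
[0.55968173 0.18525949 0.14983735] [1.79966710e+02 1.11433114e-01 5.01736702e+00]
```

```bash
python3 -m handwheel '[[1,0.004,-0.035,0,-2.8],[1,0.009,-0.075,0,-5.6],[1,0.014,-0.115,0,-8.4],[1,0.019,-0.155,0,-11.2],[1,0.023,-0.19,0,-14]]'; python3 -m handwheel '[[1,0.005,-0.04,0,-2.6],[1,0.01,-0.08,0,-5.2],[1,0.014,-0.12,0,-7.8],[1,0.018,-0.155,0,-10.4],[1,0.021,-0.18,0,-12.8]]';python3 -m handwheel '[[1,0.002,-0.008,0,0],[1,0.002,-0.008,0,0],[1,0.002,-0.008,0,0]]'
python3 - <<'E'
from h import *
print(get_obs()['ee_pos'],get_obs()['tcp_rot'])
for n in('top','side'):
    c=viewer.camera(n);i=c["color"]
    x0,y0=(265,145) if n=='top' else (245,75)
    cv2.imwrite(f"pics/g3{n}.png",cv2.resize(i[y0:y0+110,x0:x0+130],None,fx=5,fy=5,interpolation=2))
E
```

```text
time: 5.05
ee_pos: [0.582, -0.0066, 0.1479]
tcp_rot: [179.9, 0.3, -9.1]
wrist_force: [-0.2, 0.3, 0.6]
opening: 0.0138
time: 5.55
ee_pos: [0.6023, -0.1888, 0.1457]
tcp_rot: [179.9, 0.4, -22.1]
wrist_force: [-0.6, 0.7, 0.8]
opening: 0.0141
time: 5.85
ee_pos: [0.604, -0.1959, 0.1447]
tcp_rot: [179.9, 0.5, -22.1]
wrist_force: [-0.2, 0.2, 0.4]
opening: 0.0142
[ 0.60395517 -0.19592878  0.14474743] [179.92167119   0.5119887  -22.05080262]
```

View pics/g3top.png

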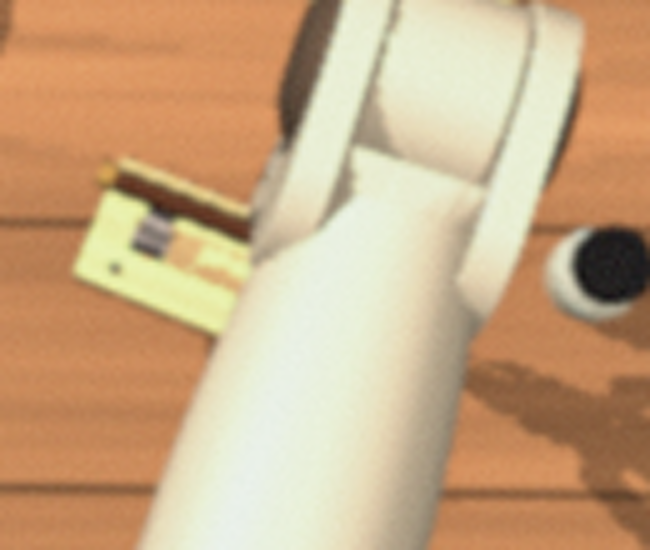

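View pics/g3side.png

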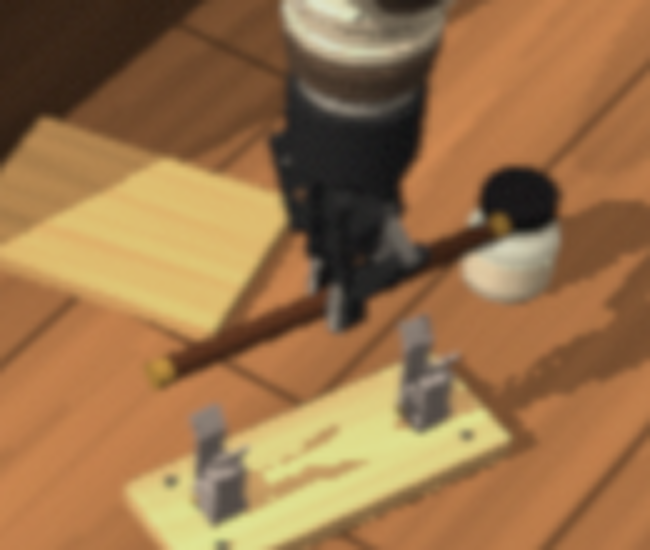

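```bash
python3 - <<'E'
from h import *
ct=viewer.camera('top');cs=viewer.camera('side')
e,r=tri(ct,[286.6,179.6],cs,[277,149]);print('L end',e,r)
u=np.array([np.cos(np.radians(68.2)),np.sin(np.radians(68.2))])
for z in(.15,.155,.16,.165,.17): 
    p=cast(cs,[345,119.8],z)[0];m=(p+e)/2;d=e-p
    print(z,p,np.linalg.norm(d),np.degrees(np.arctan2(d[1],d[0])),m[:2],(m[:2]-[.606,-.194])@u,(m[:2]-[.606,-.194])@[u[1],-u[0]])
print(get_obs()['ee_pos'])
# clips' rim features along jig: prong top edges as check of clip centre line
for y in(-.075,.075):
    o=np.r_[.606,-.194]+y*u; print([proj(ct,[*(o+dx*np.array([u[1],-u[0]])),z]).round(1) for dx,z in((.015,.089),(-.015,.084))],[proj(cs,[*(o+dx*np.array([u[1],-u[0]])),z]).round(1) for dx,z in((.015,.089),(-.015,.084))])
E
```

```text
L end [ 0.65032516 -0.08844693  0.1582814 ] [1.77640543e-06]
0.15 [ 0.5686822  -0.31462099  0.15      ] 0.24060103341402705 70.15173636453571 [ 0.60950368 -0.20153396] -0.005694021051169459 0.0060509878214562935
0.155 [ 0.56629121 -0.30960541  0.155     ] 0.23660841686369333 69.19462945275684 [ 0.60830818 -0.19902617] -0.0038095419623740225 0.004009672249310894
0.16 [ 0.56390021 -0.30458982  0.16      ] 0.23278740177938834 68.20595286733386 [ 0.60711268 -0.19651838] -0.0019250628735786378 0.0019683566771655147
0.165 [ 0.56150922 -0.29957424  0.165     ] 0.22914657267623043 67.18473712509521 [ 0.60591719 -0.19401059] -4.0583784783242854e-05 -7.295889497998829e-05
0.17 [ 0.55911822 -0.29455866  0.17      ] 0.22569464981903556 66.1300306504661 [ 0.60472169 -0.1915028 ] 0.0018438953040121006 -0.0021142744671254704
[ 0.60439519 -0.1956404   0.14592372]
[array([[340.8, 201.8]]), array([[337.2, 210.5]])] [array([[327.9, 139.5]]), array([[333.4, 146.7]])]
[array([[297.7, 184.2]]), array([[294.2, 192.9]])] [array([[286.1, 157.7]]), array([[291.4, 165.3]])]
```

Projected clip rims agree with the picture (side prong tips ~(328,139), (287,157)), and the rod is level, aligned and about centred. Descend to just above the mouth.

```bash
python3 -m handwheel '[[1,0.001,0.001,-0.02,0.2],[1,0.001,0.001,-0.04,0.2],[1,0.001,0.001,-0.055,0.2],[1,0.001,0.001,-0.065,0.2],[1,0.001,0.001,-0.068,0.2]]'
python3 - <<'E'
from h import *
print(get_obs()['ee_pos'],get_obs()['tcp_rot'],get_obs()['wrist_force'])
for n in('top','side'):
    c=viewer.camera(n);i=c["color"]
    x0,y0=(265,145) if n=='top' else (250,100)
    cv2.imwrite(f"pics/g4{n}.png",cv2.resize(i[y0:y0+100,x0:x0+110],None,fx=6,fy=6,interpolation=2))
E
```

```text
time: 6.55
ee_pos: [0.605, -0.1943, 0.0768]
tcp_rot: [179.9, 0.5, -21.8]
wrist_force: [-0.3, 0.4, -0.5]
opening: 0.0138
[ 0.60496414 -0.19425604  0.07681132] [179.91176452   0.48328804 -21.78892874] [-0.2889402   0.445801   -0.48404482]
```

View pics/g4side.png

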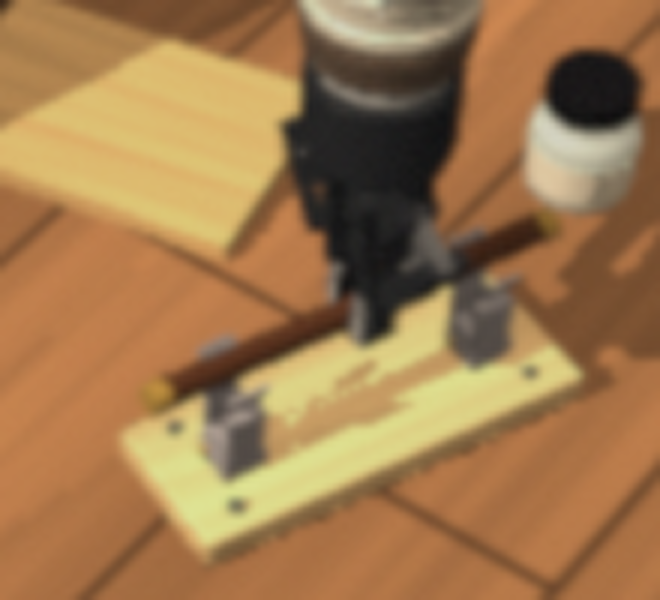

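View pics/g4top.png

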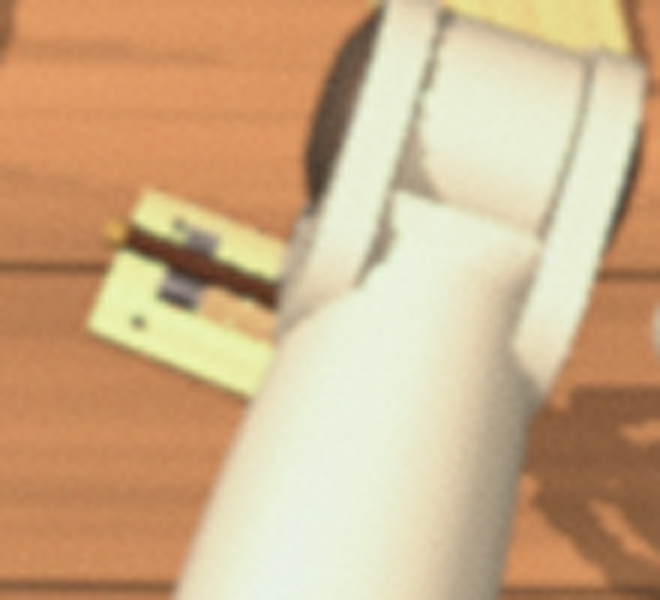

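The rod is above both mouths, between prong and jaw (top view left clip: prong (205,240), rod (190,262), jaw (180,287)). Lower into the mouth.

```bash
python3 -m handwheel '[[1,0,0,-0.005,0],[1,0,0,-0.01,0],[1,0,0,-0.014,0],[1,0,0,-0.017,0],[1,0,0,-0.017,0]]';python3 -m handwheel '[[1,0,0,-0.002,0],[1,0,0,-0.004,0],[1,0,0,-0.006,0],[1,0,0,-0.008,0],[1,0,0,-0.008,0]]'
```

```text
time: 7.15
ee_pos: [0.6053, -0.1945, 0.0605]
tcp_rot: [179.9, 0.4, -21.8]
wrist_force: [-0.3, 0.3, -0.4]
opening: 0.0141
time: 7.65
ee_pos: [0.6059, -0.1948, 0.0532]
tcp_rot: [179.9, 0.3, -21.8]
wrist_force: [1.2, -1.0, 3.6]
opening: 0.0141
```

```bash
python3 -m handwheel '[[1,0,0,-0.002,0],[1,0,0,-0.004,0],[1,0,0,-0.006,0],[1,0,0,-0.008,0],[1,0,0,-0.008,0]]';python3 -m handwheel '[[1,0,0,-0.002,0],[1,0,0,-0.004,0],[1,0,0,-0.006,0],[1,0,0,-0.008,0],[1,0,0,-0.008,0]]'
```

```text
time: 8.15
ee_pos: [0.6059, -0.1948, 0.0462]
tcp_rot: [179.9, 0.3, -21.8]
wrist_force: [-2.5, 0.6, 7.5]
opening: 0.014
time: 8.65
ee_pos: [0.6059, -0.1949, 0.0383]
tcp_rot: [179.9, 0.3, -21.8]
wrist_force: [0.1, -0.2, 2.8]
opening: 0.0139
```

```bash
python3 -m handwheel '[[1,0,0,-0.002,0],[1,0,0,-0.004,0],[1,0,0,-0.005,0],[1,0,0,-0.005,0]]';python3 -m handwheel '[[1,0,0,-0.001,0],[1,0,0,-0.002,0],[1,0,0,-0.003,0],[1,0,0,-0.003,0]]'
python3 - <<'E'
from h import *
for n in('top','side'):
    c=viewer.camera(n);i=c["color"]
    x0,y0=(265,145) if n=='top' else (250,110)
    cv2.imwrite(f"pics/g5{n}.png",cv2.resize(i[y0:y0+90,x0:x0+110],None,fx=6,fy=6,interpolation=2))
E
```

```text
time: 9.05
ee_pos: [0.6056, -0.1948, 0.0333]
tcp_rot: [179.9, 0.3, -21.8]
wrist_force: [-2.1, 0.7, 4.0]
opening: 0.0139
time: 9.45
ee_pos: [0.6057, -0.1948, 0.033]
tcp_rot: [179.9, 0.2, -21.8]
wrist_force: [-9.6, 2.4, 22.4]
opening: 0.0141
```

View pics/g5side.png

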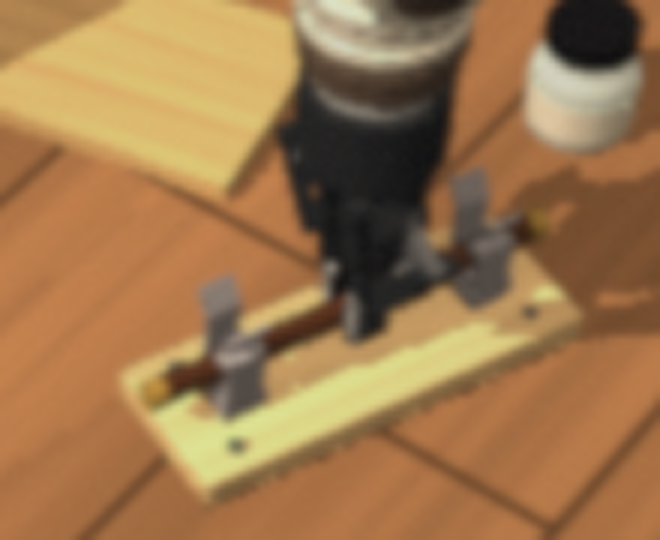

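It bottoms at TCP z 0.033, matching the seat, with a sharp force rise; the side view shows the rod down in both clips (~(240,345), (480,240)). Release and lift.

```bash
python3 -m handwheel '[[1,0,0,0,0],[0.4,0,0,0,0],[0.4,0,0,0,0],[0.4,0,0,0,0],[0.4,0,0,0,0]]';python3 -m handwheel '[[0.4,0,0,0.02,0],[0.4,0,0,0.05,0],[0.4,0,0,0.09,0],[0.4,0,0,0.13,0],[0.4,0,0,0.17,0]]'; python3 -m handwheel '[[0.4,-0.04,0.02,0.02,0],[0.4,-0.08,0.04,0.02,0],[0.4,-0.12,0.06,0.02,0],[0.4,-0.16,0.08,0.02,0],[0.4,-0.2,0.1,0.02,0]]'; python3 -m handwheel '[[0.4,-0.04,0.03,0.02,0],[0.4,-0.07,0.06,0.02,0],[0.4,-0.07,0.1,0.02,0],[0.4,-0.07,0.13,0.02,0],[0.4,-0.07,0.13,0.02,0]]'
python3 - <<'E'
from h import *
for n in('top','side'):
    c=viewer.camera(n);i=c["color"]; cv2.imwrite(f"pics/f_{n}.png",i)
    x0,y0=(265,145) if n=='top' else (250,110)
    cv2.imwrite(f"pics/g6{n}.png",cv2.resize(i[y0:y0+90,x0:x0+110],None,fx=6,fy=6,interpolation=2))
E
```

```text
time: 10.05
ee_pos: [0.6056, -0.1947, 0.0326]
tcp_rot: [179.9, 0.2, -21.8]
wrist_force: [-0.2, -0.4, -0.2]
opening: 0.0512
time: 10.55
ee_pos: [0.6055, -0.1947, 0.204]
tcp_rot: [179.9, 0.2, -21.8]
wrist_force: [0.6, 0.8, 0.8]
opening: 0.0512
time: 11.05
ee_pos: [0.4038, -0.094, 0.2236]
tcp_rot: [179.9, 0.2, -21.8]
wrist_force: [-0.4, -0.7, 0.6]
opening: 0.0515
time: 11.55
ee_pos: [0.3335, 0.0385, 0.2439]
tcp_rot: [180.0, 0.2, -21.6]
wrist_force: [-0.4, -0.2, 1.2]
opening: 0.0515
```

View pics/g6side.png

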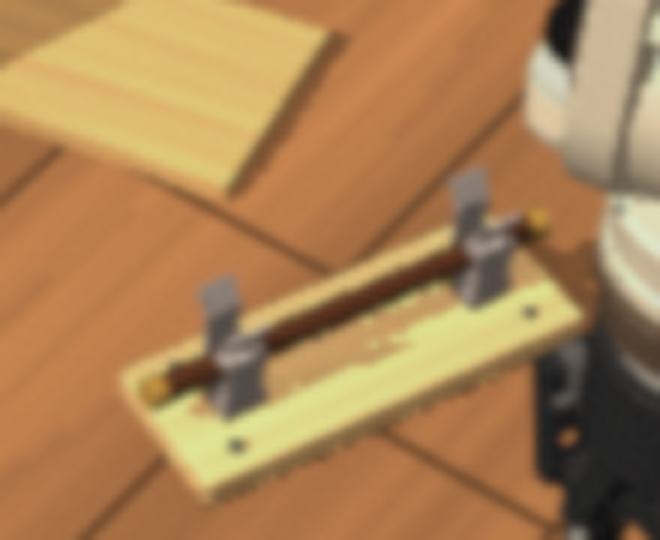

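View pics/g6top.png

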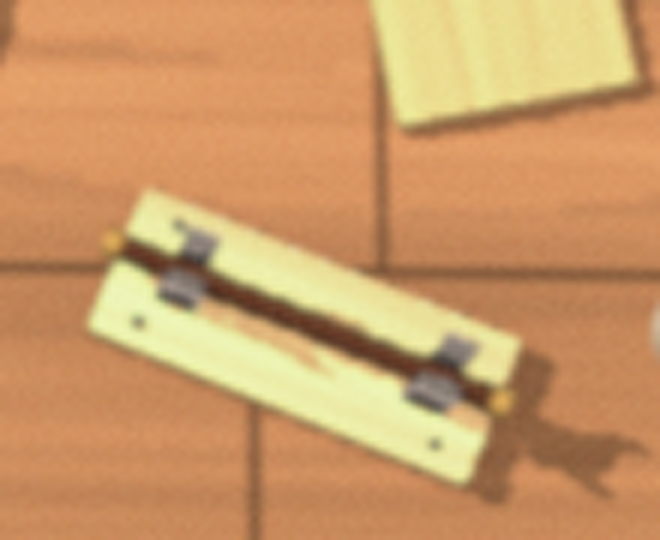

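View pics/f_top.png

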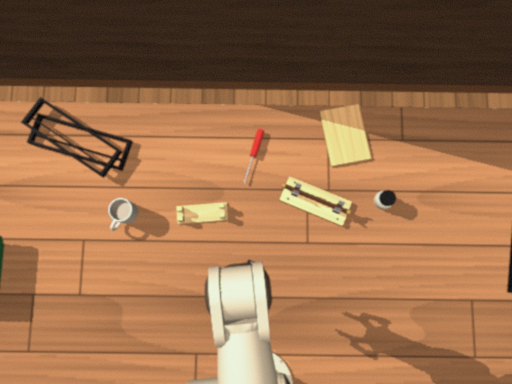

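```bash
python3 - <<'E'
from h import *
ct=viewer.camera('top');cs=viewer.camera('side')
a,_=tri(ct,[283.8,185.2],cs,[275.8,174.7]);b,_=tri(ct,[348.8,211.8],cs,[340,146.7])
u=np.array([np.cos(np.radians(68.2)),np.sin(np.radians(68.2))]);m=(a+b)/2;d=a-b
print(a,b,m,np.linalg.norm(d),np.degrees(np.arctan2(d[1],d[0])));v=m[:2]-[.606,-.194];print('along',v@u,'across',v@[u[1],-u[0]])
i0={'top':cv2.imread('pics/top0.png'),'side':cv2.imread('pics/side0.png')}
# jaw comparison
A=lambda i:cv2.resize(i[165:235,270:370],(400,280),interpolation=2);B=lambda i:cv2.resize(i[130:200,260:360],(400,280),interpolation=2)
cv2.imwrite('pics/cmp.png',np.vstack([np.hstack([A(i0['top']),A(ct['color'])]),np.hstack([B(i0['side']),B(cs['color'])])]))
E
```

```text
[ 0.65188939 -0.08694553  0.04788665] [ 0.56467453 -0.30344351  0.04686908] [ 0.60828196 -0.19519452  0.04737786] 0.23340703152767497 68.05826701032308
along -0.0002616473083439395 across 0.0025623702438046453
```

View pics/cmp.png

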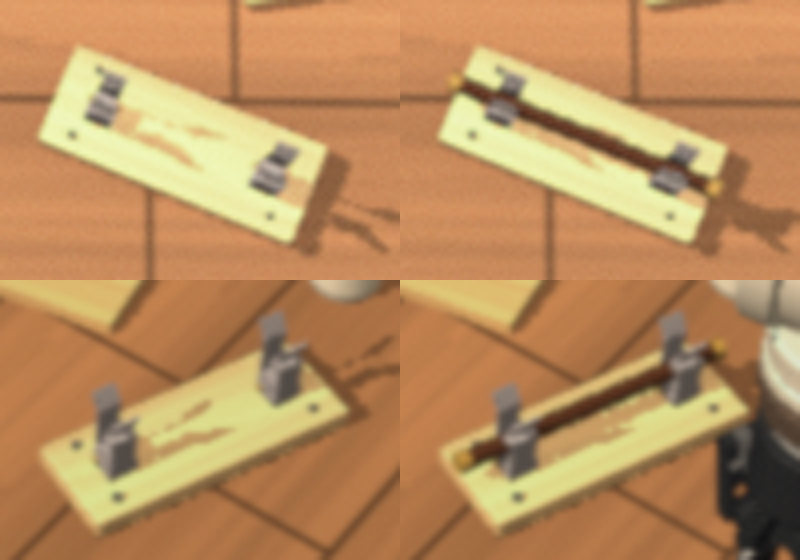

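The before/after pair shows the jaws in the same shut positions, the rod beneath their lips in both clips, and rod-end heights of 47–48 mm.

```bash
python3 -c "
from workcell import job_done;print(job_done())"
```

```text
the job is handed in; nothing more can be done
None
```

I gripped the rod at its middle, carried it to the jig and pushed it down midway between the clips until it bottomed. Then I let go, backed the arm clear and handed the job in at about 12 s; no verdict was reported.

| Last check (from the cameras) | Measured | Limit |
|---|---|---|
| Rod height | about 47.4 mm (seat is 48 mm) | ±4 mm |
| Off-centre along the jig | about 0 mm | ±25 mm |
| Off-centre across the jig | about 2.6 mm | ±5 mm |
| Axis error | about 0.1° | 0.05 rad (2.9°) |

- **Across offset:** the gripper position at the bottom of the push puts the rod within about 1 mm of centre. The two disagree by about the 2 mm the camera calibration allows.
- **Jaws:** both look shut as they did at the start, judged by eye from before and after pictures. I had no reading of the joints.
- **Bystanders:** the mug, jar and screwdriver look unmoved in the top view.
- **Force:** readings at the end of each move peaked at about 24 N at the wrist, as the rod bottomed.

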